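Seat a workpiece on its packing strips in the vise

ROBOT

A 6-joint arm with a two-finger parallel gripper is mounted at the origin on a cart in front of the work surface, level with it; the furniture and walls round the work are solid. World frame = base frame: x ahead of the robot, y to its left, z up, the work surface at z = 0. Lengths are in mm, angles in degrees, forces in N, time in s.
With the tool pointing down it reaches from about 300 to 850 mm from the base axis. Payload 4.2 kg.
Tool frame: the origin (TCP) lies midway between the tips of the shut fingers; the grasp point (between the pads) lies 19 mm behind it; x points along the fingers, y is the direction in which the jaws open and shut, and the axes are right-handed (so a half turn about x gives the same grasp; the last joint's range is limited). The gripper opens to 91 mm and grips with 3 to 60 N. Pads are 32 mm wide; open, the fingers measure 118 mm over their backs; the gripper's body (76 mm by 178 mm) begins 60 mm behind the grasp point.
Start: joints at [64.057, 18.312, 89.639, -0, 72.044, -1.146], TCP at [241.168, 521.998, 213.976] pointing down, gripper open.
Joint ranges: [-177.97, 177.97], [-48.28, 115.42], [12.27, 149.76], [-77.06, 257.06], [2.81, 150.46], [-146.56, 146.56]. Speed limits (degrees/s): [147.25, 147.25, 180, 180, 180, 180].

INTERFACE

Orientations are given as [roll, pitch, yaw] about the fixed x, y, z axes, in that order (R = Rz(yaw) Ry(pitch) Rx(roll)).
In Python, from workcell import * gives the robot as it stands.
- The arm moves only by the shell command python3 -m handwheel 'ROWS' [FORCE]. ROWS is a JSON object of lists of equal length, an entry for each row: "gripper": the closure, from 0 (fully open) to 1 (shut); "offset": the shift along the tool's x, y, z in mm, a list of three; "rot": the turn, a rotation vector about the tool's x, y, z in degrees, a list of three. A call has 1 to 5 rows; each row is the pose to reach, as a shift and turn from the pose commanded when the call began, along the tool's axes at that moment; what a row does not reach only later rows make up. A row lasts 1/12 s, in which the tool goes at most 41.7 mm and 7.16 degrees, less where a joint would pass 70% of its speed; a pose out of reach is approached as far as the arm can. A call with a gripper value outside its range is refused whole. The fingers move at their own pace and stop on an object; FORCE is the grip in N (left out, the last holds). Time passes only in rows, so rows that repeat a pose let the fingers close. It gives the time, the measured TCP pose, the force and the opening at its end, in the units of the state.
- state(): the state, without advancing time (a new reading comes with each control period).
- grab_frame(name): name is "scene" or "top" or "wrist"; returns the picture (480x640x3 uint8, red, green, blue); there is no depth.
- camera_params(name): a dict with "fx", "fy", "cx", "cy" (pixels), "position" and "attitude" of the camera in the world; the wrist camera has in their place "hand_eye" (4x4, takes a point from camera to tool coordinates, whose origin is the TCP and whose axes are the tool frame's). Camera axes: x right, y up, looking along -z (the intrinsics and any distortion apply to the point x, -y, -z); pixel columns grow to the right and rows downward; lengths in mm; the calibration is good to about 2 mm. A picture is of the moment at which its call begins: read the wrist's pose just before it. camera_params takes no time and is no camera call.
- job_done(): hands the job in, once; it reports no verdict.
The state is a dict: "time_s": time; "qpos": joint angles; "qvel": joint speeds; "effort": joint torques, N m; "ee_pos": TCP position; "ee_rot": TCP orientation; "force": force on the tool from outside, world axes, zero at the start; "torque": the same for the moment, N m; "gripper_width": finger opening in mm.
Only numpy, scipy, OpenCV 4.12 (cv2) and the standard library are available. Lean on these libraries where they do the work, as an engineer would, in place of code of your own. Each camera call takes 0.05 s, during which the arm holds its last target.

TASK

The aluminium workpiece gripped in the vise stands high and crooked above the two flat steel strips under its ends. Using the hardwood block that stands left of the vise, held in the gripper (not the bare fingers), tap or press the workpiece down, without ever exceeding 30 N, until it sits fully and level on the strips and both strips are pinched so tightly that neither slides. Then stand the wood block upright on the bench clear of the vise, and leave the other tools where they are.

Things in the scene. Friction and masses are not known exactly. Their poses are not given: they have to be found in the camera images.
- vise: Low grey machine vise, fixed; its foot is let 0 to 4 mm into the bench. Origin: centre of its underside; z up, jaws run along y, open along x, screw on the -x side. Foot 200 (x) x 160 (y) mm; jaws 110 mm long, inner faces 41 mm apart about x = 0, tops at z = 55; T-bar reaches x = -126. Between the jaws two bed plates, tops at z = 25, carry the strips and give 0.025 mm per N each.
- workpiece: Aluminium bar 39 (x) x 110 (y) x 35 (z) mm standing up out of the jaws. Origin: centre of its underside; z up, y along the jaws as in the vise. The jaws keep it centred; it can only sink along the vise's z and rock about the vise's x, and stays where it is left: jaw friction about 12 N in sinking, 0.3 N m in rocking, either way. It starts 5 to 8 mm too high, tilted up to 0.07 rad either way.
- work_top (a point): Centre of the workpiece's flat top, the face to press. Fully down it is 70 mm above the vise's origin; there the force rises steeply. After the push, jaw friction holds it down on the strips, about 6 N each. Resting or pressed with under 20 N can leave a strip loose, a push on one end only too: press the high end (18 N), the other end (18 N), last the middle (23 to 27 N).
- strip_left: Rusty flat steel bar off-cut 32 x 85 x 10 mm, loose, lying flat on a bed plate of the vise between the jaws, long side along the vise's y. Origin: centre of its underside, about 57 mm along the vise's +y; about 40 mm of it is under the workpiece's +y end, the rest sticks out.
- strip_right: The same under the workpiece's -y end, about 57 mm along the vise's -y.
- wood_block: Plain hardwood block 45 (x) x 55 (y) x 40 (z) mm, 50 to 100 g, standing loose on the bench left of the vise (robot's view). Origin: centre of its underside; z up. Take it from above across the 45 mm. Held with the fingertips some 8 to 10 mm above its underside, that underside is the pressing face.
- tape_measure: Bystander: yellow and black tape measure 76 x 79 x 33 mm, loose. Origin: centre of its underside.
- hole_saw: Bystander: dark hole saw 50 mm across, 61 mm high, loose. Origin: centre of its underside.
- brass_fitting: Bystander: brass flanged bush 42 mm across, 56 mm high, loose. Origin: centre of its underside.
Mind the look-alikes: they are no part of the job. Leave any green look-alike of the wood_block alone.

How it is judged (in metres and radians):
At the end, for the whole second after the job is handed in: The workpiece is down on both strips (underside within 1.5 mm of 35 mm above the vise's origin, level within 0.02 rad) and by itself presses each with over 4 N; the wood block stands upright (0.1 rad) and still on the bench, its centre over 120 mm from the vise's centre (contact force between workpiece and strip_left above 4 N and contact force between workpiece and strip_right above 4 N and z of workpiece in the frame of vise between 0.0335 and 0.0365 m and angle between the z axis of workpiece and the z axis of vise, either way round below 0.02 rad and height (world z) of wood_block below 0.005 m and angle between wood_block's own z axis and vertical below 0.1 rad and horizontal distance between wood_block and vise above 0.12 m and linear speed of wood_block below 0.02 m/s); the robot touches nothing.
It fails at once if the wood block presses the workpiece with more than 30 N (contact force between wood_block and workpiece above 30 N).
It fails at once if the bare fingers or the arm push the workpiece (over 2 N) (contact force between any of the fingers, the arm and workpiece above 2 N).
It fails at once if a bystander is moved more than 20 mm (distance of any of tape_measure, hole_saw, brass_fitting from where it was at the start of the episode above 0.02 m).
It also fails if it takes over 58 s, if anything falls off the work surface, if the arm or the gripper's body presses on something with over 40 N, if the wrist force passes 120 N, or if a joint passes its speed limit or range.

## Working session

There is one attempt and no reset: what is moved stays moved. The work goes in short steps, Python scripts to look and compute and a shell command to move; the robot and the scene stay as the last step left them, time stands still between calls to the robot, and variables do not carry over. Pictures are saved under pics/ and viewed, and the job is handed in when it is done.

```bash
ls; mkdir -p pics; python3 - <<'E'
from workcell import *
import cv2
s=state(); print(s)
for n in ["scene","top","wrist"]:
    im=grab_frame(n); cv2.imwrite(f"pics/{n}0.png",im[:,:,::-1]); print(n,camera_params(n))
E
```

```text
pics
{'time_s': 0.0, 'qpos': array([ 6.40563556e+01,  1.83503316e+01,  8.97067358e+01,  1.24999983e-03,
        7.20430798e+01, -1.14618335e+00]), 'qvel': array([-0.01031069, -0.07182634,  0.08506401, -0.0280184 ,  0.01036818,
       -0.04065194]), 'effort': array([-1.25843559e-03, -4.12445927e+01, -2.31978571e+01,  7.27015338e-02,
        4.52915090e-02, -1.28211072e-04]), 'ee_pos': array([240.93569919, 521.52950155, 213.1311703 ]), 'ee_rot': array([ -91.82607392,   89.89984572, -116.62392142]), 'force': array([-0.34508924, -0.39143485,  0.24613998]), 'torque': array([ 0.02579986, -0.01439279,  0.01344702]), 'gripper_width': 91.15177440102063}
scene {'fx': 560.2552584619403, 'fy': 560.2552584619403, 'cx': 328.9787134211482, 'cy': 233.62309714820032, 'position': array([ 123.08939718, -871.70353655,  522.14377063]), 'attitude': array([ 61.29916989,   0.19000395, -36.12320332])}
top {'fx': 489.1136581147723, 'fy': 489.1136581147723, 'cx': 324.39204446095266, 'cy': 235.2394441417687, 'position': array([ 471.9626196 , -227.55045584,  937.34566006]), 'attitude': array([ 8.98168455e+00, -8.24538845e-02, -8.92100314e+01])}
wrist {'fx': 355.98532826958984, 'fy': 355.98532826958984, 'cx': 313.13271122200257, 'cy': 247.52647051141727, 'hand_eye': array([[-1.78745514e-04,  2.35971923e-01, -9.71759857e-01,
        -1.71181311e+02],
       [ 9.99999944e-01, -2.33396424e-04, -2.40615524e-04,
         4.73671713e-01],
       [-2.83583783e-04, -9.71759845e-01, -2.35971868e-01,
        -6.66630260e+01],
       [ 0.00000000e+00,  0.00000000e+00,  0.00000000e+00,
         1.00000000e+00]])}
```

View pics/scene0.png

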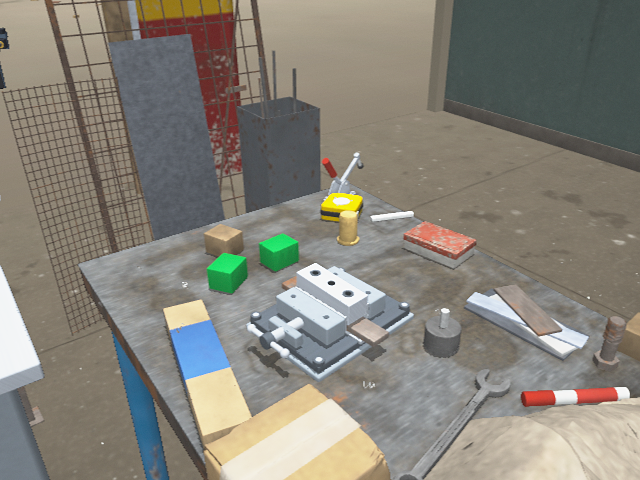

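View pics/top0.png

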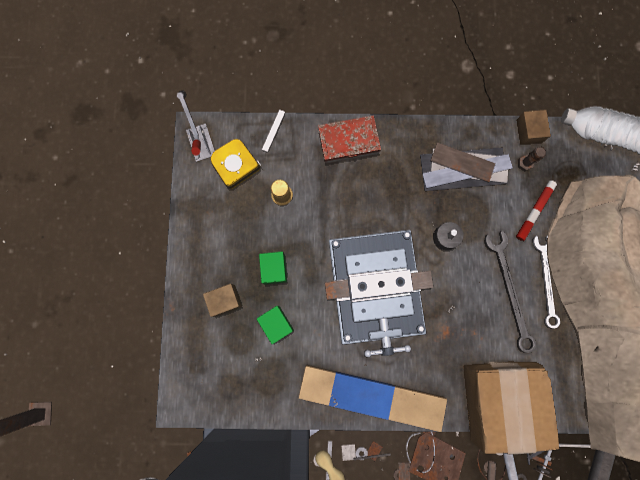

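View pics/wrist0.png

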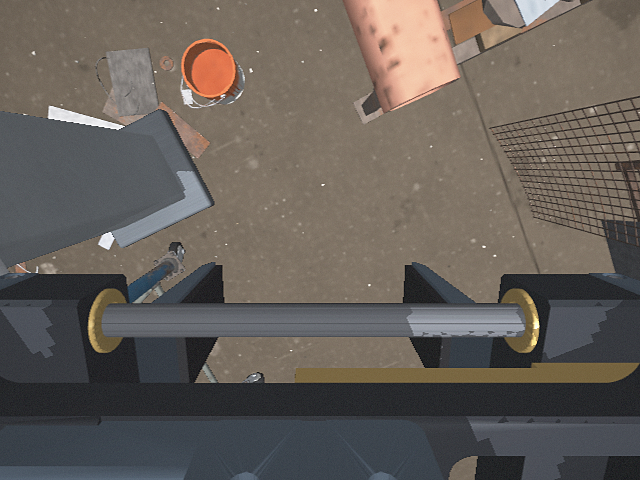

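The scene shows several candidates for the block:
- The plain brown block at top-view (221,300), left of the vise, fits the description.
- The green blocks at (272,268) and (275,325) are look-alikes.
- The brown block at (535,127) is on the right, so it isn't the one meant.

The vise is centred at about (378,287). I'll enlarge both to confirm.

```bash
cat > h.py <<'E'
import numpy as np, cv2
from scipy.spatial.transform import Rotation as Ro
from workcell import *
def cam(n,s=None):
    c=camera_params(n)
    if n=="wrist":
        T=np.eye(4);T[:3,:3]=Ro.from_euler('xyz',s['ee_rot'],degrees=True).as_matrix();T[:3,3]=s['ee_pos']
        M=T@c['hand_eye']; return c,M[:3,:3],M[:3,3]
    return c,Ro.from_euler('xyz',c['attitude'],degrees=True).as_matrix(),np.array(c['position'])
def ray(C,u,v,z):
    c,R,p=C; d=R@np.array([(u-c['cx'])/c['fx'],-(v-c['cy'])/c['fy'],-1]); return p+d*(z-p[2])/d[2]
def proj(C,P):
    c,R,p=C; q=(np.atleast_2d(P)-p)@R; return np.c_[c['cx']+c['fx']*q[:,0]/-q[:,2],c['cy']-c['fy']*q[:,1]/-q[:,2]]
E
python3 - <<'E'
import cv2
im=cv2.imread('pics/top0.png')
a=cv2.resize(im[275:325,195:255],None,fx=6,fy=6,interpolation=2)
b=cv2.resize(im[222:362,318:438],None,fx=5,fy=5,interpolation=2)
cv2.imwrite('pics/c1.png',cv2.resize(a,(400,333)));cv2.imwrite('pics/c2.png',b[:600*1] if b.shape[0]<=600 else cv2.resize(im[222:362,318:438],None,fx=4.2,fy=4.2,interpolation=2))
s=cv2.imread('pics/scene0.png')
cv2.imwrite('pics/c3.png',cv2.resize(s[215:385,195:425],None,fx=3.4,fy=3.4,interpolation=2))
E
```

```text
(no output)
```

View pics/c1.png

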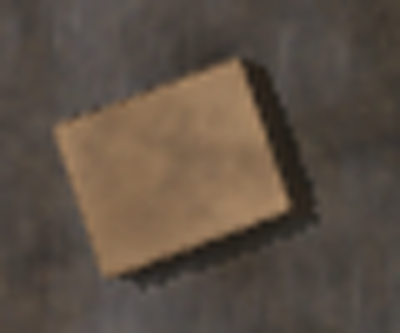

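View pics/c2.png

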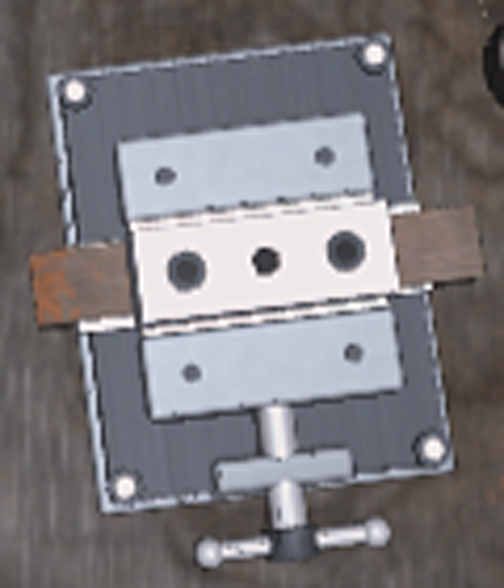

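View pics/c3.png

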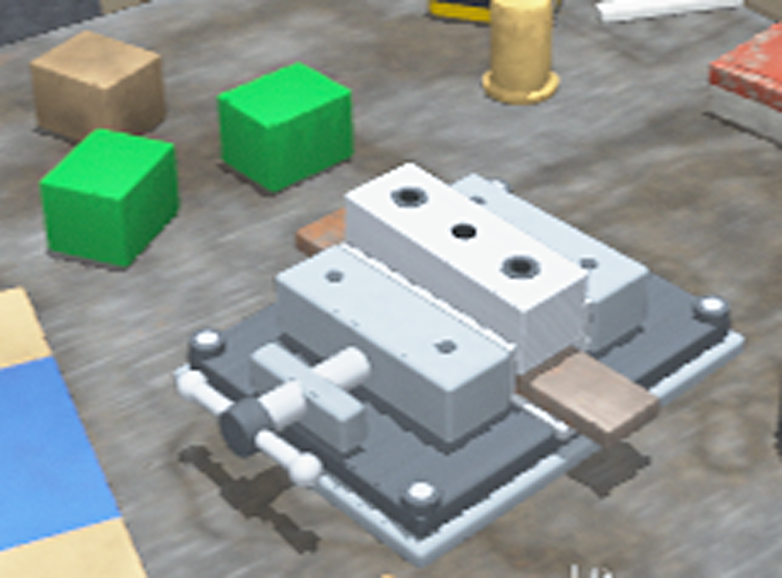

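```bash
python3 - <<'E'
from h import *
C=cam("top")
b=np.array([(53,128),(240,58),(290,208),(105,276)])/6.667+[195,275]
P=np.array([ray(C,u,v,40) for u,v in b]);print(P.round(1));
print('c',P.mean(0),[np.linalg.norm(P[i]-P[(i+1)%4]).round(1) for i in range(4)])
d=P[1]-P[0];print('long dir',np.degrees(np.arctan2(d[1],d[0]))); d=P[2]-P[1];print('short dir',np.degrees(np.arctan2(d[1],d[0])))
o=[318,222]
for n,z,q in [("jaw",53,[(119,143),(363,113),(402,385),(155,417)]),("foot",10,[(50,75),(388,37),(453,468),(103,512)]),("wp",76,[(131,225),(385,200),(397,292),(143,335)]),
  ("boss",76,[(187,271),(265,261),(346,250)])]:
    P=np.array([ray(C,u,v,z) for u,v in np.array(q)/4.2+o]);print(n,P.round(1).tolist(),P.mean(0).round(1))
    d=P[1]-P[0];print(' ang',np.degrees(np.arctan2(d[1],d[0])), [np.linalg.norm(P[i]-P[(i+1)%len(P)]).round(1) for i in range(len(P))])
# scene cross-check
S=cam("scene")
o=[195,215]
P=np.array([ray(S,u,v,76) for u,v in np.array([(408,197),(464,231),(520,267)])/3.4+o]);print(P)
P=np.array([ray(S,u,v,40) for u,v in np.array([(32,68),(85,31),(163,58),(107,91)])/3.4+o]);print(P.round(1),P.mean(0))
E
```

```text
[[501.9  -7.1  40. ]
 [521.7 -57.4  40. ]
 [481.2 -72.8  40. ]
 [462.3 -23.3  40. ]]
c [491.78527791 -40.15861004  40.        ] [np.float64(54.0), np.float64(43.3), np.float64(52.9), np.float64(42.9)]
long dir -68.52756176179477
short dir -159.20225877410599
jaw [[574.0, -267.3, 53.0], [588.6, -373.1, 53.0], [472.2, -388.3, 53.0], [457.4, -283.4, 53.0]] [ 523. -328.   53.]
 ang -82.1586074943926 [np.float64(106.8), np.float64(117.4), np.float64(106.0), np.float64(117.7)]
foot [[609.7, -237.6, 10.0], [629.5, -392.1, 10.0], [436.2, -418.2, 10.0], [415.0, -263.3, 10.0]] [ 522.6 -327.8   10. ]
 ang -82.71538608155123 [np.float64(155.8), np.float64(195.0), np.float64(156.4), np.float64(196.4)]
wp [[536.9, -271.5, 76.0], [548.8, -378.1, 76.0], [510.5, -382.6, 76.0], [491.2, -276.8, 76.0]] [ 521.9 -327.3   76. ]
 ang -83.5908639801846 [np.float64(107.3), np.float64(38.6), np.float64(107.6), np.float64(45.9)]
boss [[518.0, -295.0, 76.0], [522.6, -327.6, 76.0], [527.7, -361.5, 76.0]] [ 522.7 -328.1   76. ]
 ang -81.94157052883241 [np.float64(32.9), np.float64(34.3), np.float64(67.2)]
[[ 514.80520187 -297.61690704   76.        ]
 [ 518.66244058 -333.22715989   76.        ]
 [ 521.43439855 -368.00493185   76.        ]]
[[458.9 -31.3  40. ]
 [500.3  -9.9  40. ]
 [519.7 -62.5  40. ]
 [479.4 -76.9  40. ]] [489.56445525 -45.1188501   40.        ]
```

```bash
cat >> h.py <<'E'
def R(s): return Ro.from_euler('xyz',s['ee_rot'],degrees=True).as_matrix()
def goal(s,pos,yaw):
    """offset (tool axes) and rot about tool for tool down with tool-y at world yaw (mod 180)"""
    r=R(s); best=None
    for k in (0,180):
        a=np.radians(yaw+k); y=np.array([np.cos(a),np.sin(a),0]); x=np.array([0,0,-1.]); G=np.c_[x,y,np.cross(x,y)]
        v=Ro.from_matrix(r.T@G).as_rotvec(degrees=True)
        print('off',(r.T@(np.array(pos)-s['ee_pos'])).round(1),'rot',v.round(2))
E
python3 - <<'E'
from h import *
s=state(); print(R(s).round(3)); goal(s,[491,-42,150],21)
E
```

```text
[[-0.001  0.419  0.908]
 [-0.001  0.908 -0.419]
 [-1.    -0.001  0.   ]]
off [  63.9 -406.8  463.3] rot [4.42e+01 3.00e-02 7.00e-02]
off [  63.9 -406.8  463.3] rot [-1.358e+02 -9.000e-02  4.000e-02]
```

```bash
python3 -m handwheel '{"gripper":[0,0,0,0,0],"offset":[[0,-27,31],[0,-54,62],[0,-81,93],[0,-108,124],[0,-135,155]],"rot":[[0,0,0],[0,0,0],[0,0,0],[0,0,0],[0,0,0]]}'
python3 -m handwheel '{"gripper":[0,0,0,0,0],"offset":[[0,-27,31],[0,-54,62],[0,-81,93],[0,-108,124],[0,-135,155]],"rot":[[0,0,0],[0,0,0],[0,0,0],[0,0,0],[0,0,0]]}'
python3 -m handwheel '{"gripper":[0,0,0,0,0],"offset":[[0,-27,31],[0,-54,62],[0,-81,93],[0,-108,124],[0,-135,155]],"rot":[[7,0,0],[14,0,0],[21,0,0],[28,0,0],[35,0,0]]}'
python3 - <<'E'
from h import *
s=state(); print(s); goal(s,[491,-42,150],21)
E
```

```text
time_s: 0.57
ee_pos: [325.4, 332.6, 213.7]
ee_rot: [-87.9, 90.0, -112.6]
force: [1.0, 0.0, 0.3]
gripper_width: 91.1
time_s: 0.98
ee_pos: [409.5, 144.9, 214.0]
ee_rot: [61.1, 90.0, 36.3]
force: [0.4, 0.6, -0.6]
gripper_width: 91.5
time_s: 1.4
ee_pos: [493.7, -42.8, 213.8]
ee_rot: [160.2, 90.0, 100.0]
force: [1.8, 1.3, 0.0]
gripper_width: 91.5
{'time_s': 1.4, 'qpos': array([-6.29349971e+00,  1.11492347e+01,  9.96181498e+01,  1.83213235e-02,
        6.92376237e+01, -3.61272220e+01]), 'qvel': array([-50.72350063,  20.78180077, -26.77660418,   0.40211854,
         5.30640234,  32.79642846]), 'effort': array([  2.96987727, -36.71234965, -20.8769989 ,  -0.17753488,
         0.18702993,  -0.51392058]), 'ee_pos': array([493.66162146, -42.77336386, 213.84852423]), 'ee_rot': array([160.17213828,  89.9821517 ,  99.99936499]), 'force': array([1.8398393 , 1.25614932, 0.02909645]), 'torque': array([-0.05948669, -0.02409819, -0.03810653]), 'gripper_width': 91.49331617415424}
off [63.8 -1.9 -2. ] rot [ 8.83 -0.02 -0.  ]
off [63.8 -1.9 -2. ] rot [-1.7117e+02  1.0000e-02 -3.0000e-02]
```

```bash
python3 -m handwheel '{"gripper":[0,0,0],"offset":[[0,0,0],[0,0,0],[0,0,0]],"rot":[[6,0,0],[9,0,0],[9,0,0]]}'
python3 - <<'E'
from h import *
s=state(); im=grab_frame("wrist"); cv2.imwrite('pics/w1.png',im[:,:,::-1]);print(s['ee_pos'],s['ee_rot'],s['force']); goal(s,[491,-42,150],21)
C=cam("wrist",s); print(proj(C,[[491,-42,40],[491,-42,0]]))
np.save('s1.npy',np.r_[s['ee_pos'],s['ee_rot']])
E
```

```text
time_s: 1.65
ee_pos: [493.4, -41.6, 213.5]
ee_rot: [-127.8, 89.9, 163.3]
force: [0.1, 0.5, 0.0]
gripper_width: 91.1
[493.37209298 -41.60921802 213.4584707 ] [-127.76801845   89.94234323  163.27630095] [0.13900752 0.45212398 0.00929808]
off [63.5 -2.3 -0.4] rot [ 0.04 -0.04  0.05]
off [63.5 -2.3 -0.4] rot [-1.7996e+02 -7.0000e-02 -6.0000e-02]
[[310.9595756  230.52403492]
 [311.23161165 223.60818323]]
```

View pics/w1.png

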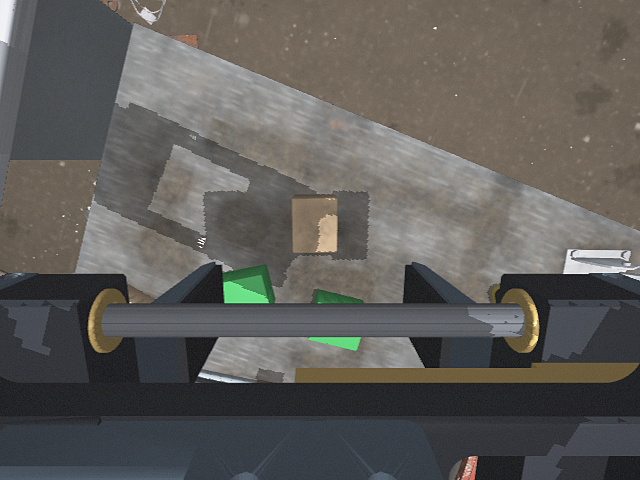

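Looking down from the wrist, the wood block is squared to the fingers at about (315,224), with the green look-alikes at (248,285) and (335,335). Next I'll check finger clearance and refine the block position.

```bash
python3 - <<'E'
from h import *
v=np.load('s1.npy'); s=dict(ee_pos=v[:3],ee_rot=v[3:]); W=cam("wrist",s); T=cam("top")
im=cv2.imread('pics/w1.png'); cv2.imwrite('pics/c4.png',cv2.resize(im[180:270,260:380],None,fx=6,fy=6,interpolation=2))
for (u,w) in [(315,224),(248,285),(335,335)]: print('w',ray(W,u,w,40))
r=R(s)
for (u,w) in [(259,253),(286,252),(285,282),(261,284),(257,320),(279,307),(293,329),(270,343)]:
    p=ray(T,u,w,40); print('green in tool',(r.T@(p-[491,-42,40])).round(0))
E
```

```text
w [492.36722842 -34.49930202  40.        ]
w [ 451.20812632 -118.06762604   40.        ]
w [ 555.06382514 -137.95136051   40.        ]
green in tool [-0. 59. 92.]
green in tool [ -0.  43. 139.]
green in tool [ -0.  -8. 119.]
green in tool [-0.  4. 77.]
green in tool [  0. -55.  49.]
green in tool [ -0. -47.  94.]
green in tool [  0. -93. 104.]
green in tool [   0. -102.   57.]
```

View pics/c4.png

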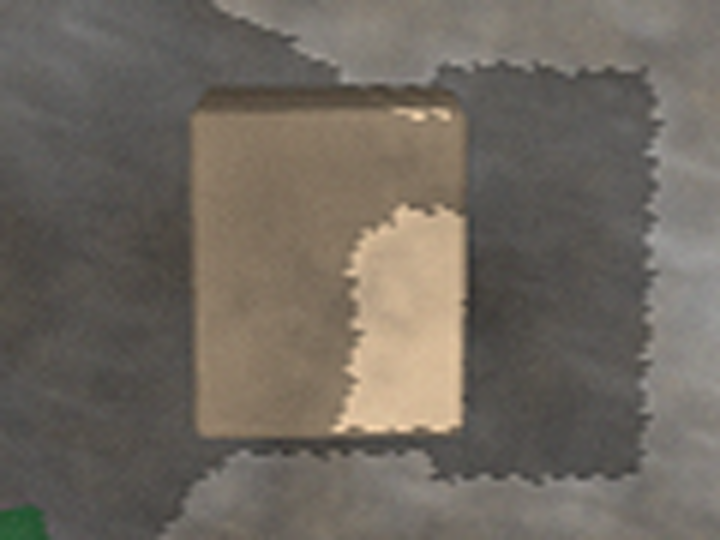

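```bash
python3 -m handwheel '{"gripper":[0,0,0,0,0],"offset":[[40,1,-3],[80,1,-3],[120,1,-3],[155,1,-3],[180,1,-3]],"rot":[[0,0,0],[0,0,0],[0,0,0],[0,0,0],[0,0,0]]}'
python3 -m handwheel '{"gripper":[0,0,0,0,0],"offset":[[12,0,0],[24.5,0,0],[24.5,0,0],[24.5,0,0],[24.5,0,0]],"rot":[[0,0,0],[0,0,0],[0,0,0],[0,0,0],[0,0,0]]}'
python3 - <<'E'
from h import *
s=state(); im=grab_frame("scene"); cv2.imwrite('pics/s1.png',cv2.resize(im[200:320,180:320,::-1],None,fx=4.5,fy=4.5));print(s['ee_pos'],s['ee_rot'],s['force'])
E
```

```text
time_s: 2.12
ee_pos: [491.3, -36.7, 31.3]
ee_rot: [-117.8, 89.8, 173.6]
force: [-0.4, -0.2, -0.1]
gripper_width: 91.0
time_s: 2.53
ee_pos: [493.9, -37.2, 10.2]
ee_rot: [67.0, 89.9, -1.8]
force: [1.1, 0.3, 0.5]
gripper_width: 91.6
[493.88237172 -37.21388431  10.19460113] [66.96734388 89.91886854 -1.75252184] [1.1334919  0.28933952 0.48375031]
```

View pics/s1.png

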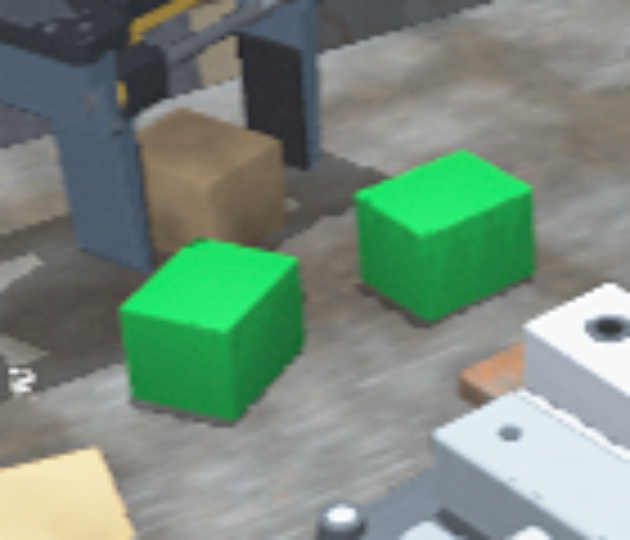

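The fingers straddle the brown block and clear both green ones, so I'll close.

```bash
python3 -m handwheel '{"gripper":[1,1,1,1,1],"offset":[[0,0,0],[0,0,0],[0,0,0],[0,0,0],[0,0,0]],"rot":[[0,0,0],[0,0,0],[0,0,0],[0,0,0],[0,0,0]]}' 55
python3 -m handwheel '{"gripper":[1,1,1,1,1],"offset":[[0,0,0],[0,0,0],[0,0,0],[0,0,0],[0,0,0]],"rot":[[0,0,0],[0,0,0],[0,0,0],[0,0,0],[0,0,0]]}'
python3 -m handwheel '{"gripper":[1,1,1,1,1],"offset":[[-15,0,0],[-55,0,0],[-95,0,0],[-135,0,0],[-135,0,0]],"rot":[[0,0,0],[0,0,0],[0,0,0],[0,0,0],[0,0,0]]}'
python3 - <<'E'
from h import *
s=state(); im=grab_frame("scene"); cv2.imwrite('pics/s2.png',im[:,:,::-1]);print(s['ee_pos'],s['force'])
a=np.radians(7.7);e=np.array([-np.sin(a),np.cos(a),0])
for k in (0,50): goal(s,np.array([522,-329,145])+k*e,7.7)
E
```

```text
time_s: 3.0
ee_pos: [493.4, -37.6, 9.6]
ee_rot: [76.3, 90.0, 7.5]
force: [0.4, -0.1, -0.0]
gripper_width: 60.7
time_s: 3.42
ee_pos: [493.3, -37.5, 9.4]
ee_rot: [134.3, 90.0, 65.5]
force: [-0.2, 0.1, -0.2]
gripper_width: 44.7
time_s: 3.83
ee_pos: [498.1, -38.0, 151.8]
ee_rot: [63.6, 89.1, -5.2]
force: [1.3, -0.3, -0.1]
gripper_width: 44.8
[498.1470976  -37.98045083 151.82063474] [ 1.2851243  -0.30305867 -0.0872773 ]
off [  7.6 -83.1 279.9] rot [13.5   0.3  -0.82]
off [  7.6 -83.1 279.9] rot [-166.49    1.2     0.43]
off [  7.4 -71.4 231.3] rot [13.5   0.3  -0.82]
off [  7.4 -71.4 231.3] rot [-166.49    1.2     0.43]
```

View pics/s2.png

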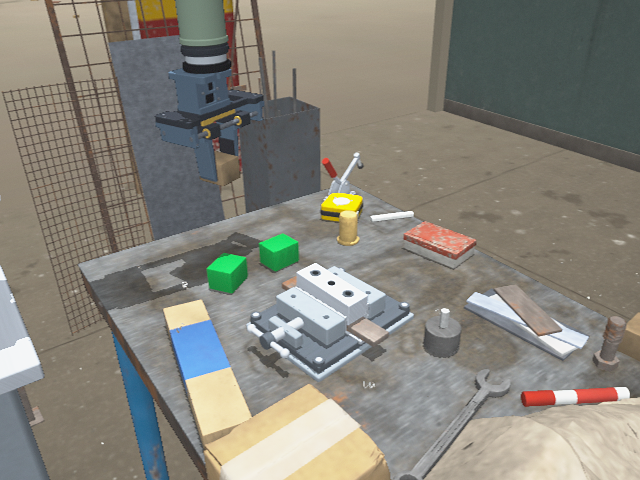

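The block is held, with an opening of 44.8 mm. Next I'll fit the vise and workpiece pose from corners in both starting pictures.

```bash
cat > fit.py <<'E'
from h import *
from scipy.optimize import least_squares
S=cam("scene");T=cam("top")
def s(*p): return np.array(p)/3.4+[195,215]
def t(*p): return np.array(p)/4.2+[318,222]
# (cam, body, local key, pixel)
O=[(0,'w',(-19.5,55),s(345,203)),(0,'w',(19.5,55),s(410,163)),(0,'w',(19.5,-55),s(587,280)),(0,'w',(-19.5,-55),s(523,312)),
(1,'w',(19.5,55),t(132,224)),(1,'w',(19.5,-55),t(386,200)),(1,'w',(-19.5,-55),t(397,290)),(1,'w',(-19.5,55),t(143,325)),
(0,'j',(-1,55),s(277,282)),(0,'j',(-1,-55),s(449,388)),(0,'j',(-20.5,-55),s(513,350)),(0,'j',(1,-55),s(648,270)),
(1,'j',(1,55),t(119,143)),(1,'j',(1,-55),t(364,112)),(1,'j',(-1,-55),t(402,386)),(1,'j',(-1,55),t(155,418))]
def f(p,full=False):
    x,y,yaw,z,h,tl,jx=p[:7]; out=[]
    Rz=Ro.from_euler('z',yaw,degrees=True).as_matrix()
    for c,b,(a,l),px in O:
        if b=='w': L=np.array([a,l*np.cos(tl)-35*np.sin(tl),h+35*np.cos(tl)+l*np.sin(tl)])
        else: L=np.array([a*jx if abs(a)==1 else a,l,55])
        P=Rz@L+[x,y,z]
        P=P+([p[7],p[8],p[9]] if c==0 else [-p[7],-p[8],-p[9]])
        out.append(proj((S,T)[c],P)[0]-px)
    r=np.array(out)
    return r if full else np.r_[r.ravel()*1.5,np.array(p[7:10])/1.,(z+2)/1.2,(h-41.5)/3,tl/.05]
q=least_squares(f,[522,-328,7.7,-2,41,0,59,0,0,0],loss='soft_l1')
print(q.x.round(3));print(f(q.x,True).round(1).tolist())
J=q.jac;print(np.sqrt(np.diag(np.linalg.inv(J.T@J))).round(3))
E
python3 fit.py
```

```text
[ 5.22326e+02 -3.27256e+02  7.46900e+00 -4.19100e+00  3.88660e+01
  3.40000e-02  5.89490e+01 -7.43000e-01  2.16000e-01 -4.50000e-01]
[[-0.5, -1.0], [-0.2, 1.1], [0.6, -1.2], [-0.1, 0.9], [-0.3, 1.2], [0.4, -0.1], [0.9, 0.4], [-0.2, -0.7], [-1.1, -2.4], [0.1, 0.7], [1.6, -0.4], [0.1, 0.1], [-1.2, -0.1], [0.3, 0.3], [0.6, 0.0], [-1.6, -0.3]]
[0.732 0.924 0.345 1.739 1.554 0.017 0.557 0.641 0.842 1.079]
```

```bash
python3 -m handwheel '{"gripper":[1,1,1,1,1],"offset":[[0,-10,35],[0,-20,70],[0,-30,108],[0,-40,145],[0,-50,180]],"rot":[[0,0,0],[0,0,0],[0,0,0],[0,0,0],[0,0,0]]}'
python3 -m handwheel '{"gripper":[1,1,1,1,1],"offset":[[0,-9,30],[0,-16.3,57.3],[0,-16.3,57.3],[0,-16.3,57.3],[0,-16.3,57.3]],"rot":[[4,0,0],[9,0,0],[13.5,0,0],[13.5,0,0],[13.5,0,0]]}'
python3 - <<'E'
from h import *
s=state(); im=grab_frame("wrist"); cv2.imwrite('pics/w2.png',im[:,:,::-1]);print(s['ee_pos'],s['ee_rot'],s['force'])
goal(s,[516.4,-282.7,100],7.5)
E
```

```text
time_s: 4.3
ee_pos: [510.8, -224.9, 142.5]
ee_rot: [-136.7, 89.8, 154.5]
force: [1.4, 0.4, -0.3]
gripper_width: 45.0
time_s: 4.72
ee_pos: [516.2, -282.2, 142.5]
ee_rot: [-133.2, 89.8, 144.6]
force: [-0.2, 0.7, -0.0]
gripper_width: 44.9
[ 516.24020316 -282.22812547  142.54420677] [-133.23012743   89.77997919  144.5556252 ] [-0.19995819  0.72201571 -0.02641586]
off [42.5  0.2  0.6] rot [ 0.29 -0.15  0.16]
off [42.5  0.2  0.6] rot [-179.71   -0.25   -0.24]
```

View pics/w2.png

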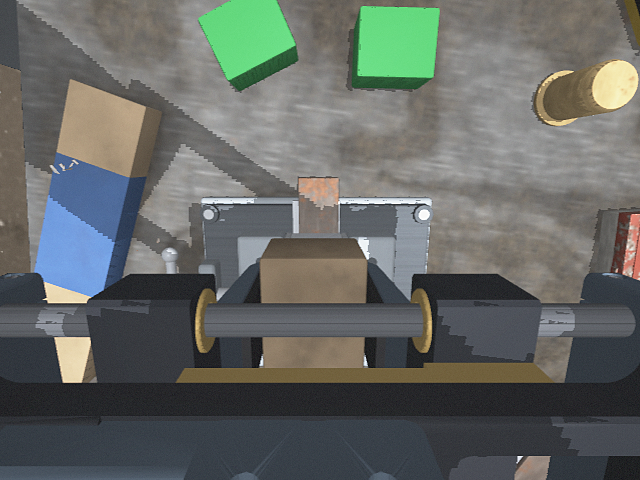

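```bash
python3 -m handwheel '{"gripper":[1,1,1,1,1],"offset":[[15,0,0],[30,0,0],[40,0,0],[45,0,0],[45,0,0]],"rot":[[0,0,0],[0,0,0],[0,0,0],[0,0,0],[0,0,0]]}'
python3 -m handwheel '{"gripper":[1,1,1,1,1],"offset":[[0,0,0],[0.6,0,0],[1.2,0,0],[1.8,0,0],[2.4,0,0]],"rot":[[0,0,0],[0,0,0],[0,0,0],[0,0,0],[0,0,0]]}'
python3 -m handwheel '{"gripper":[1,1,1,1,1],"offset":[[0.5,0,0],[1,0,0],[1.5,0,0],[2,0,0],[2.5,0,0]],"rot":[[0,0,0],[0,0,0],[0,0,0],[0,0,0],[0,0,0]]}'
python3 -m handwheel '{"gripper":[1,1,1,1,1],"offset":[[0.5,0,0],[1,0,0],[1.5,0,0],[2,0,0],[2.5,0,0]],"rot":[[0,0,0],[0,0,0],[0,0,0],[0,0,0],[0,0,0]]}'
```

```text
time_s: 5.18
ee_pos: [516.5, -281.6, 98.1]
ee_rot: [-129.6, 89.8, 148.2]
force: [-0.1, -0.7, -0.2]
gripper_width: 44.8
time_s: 5.6
ee_pos: [517.5, -282.9, 97.4]
ee_rot: [59.1, 89.9, -23.2]
force: [0.6, -0.3, 0.7]
gripper_width: 45.1
time_s: 6.02
ee_pos: [517.3, -282.7, 94.5]
ee_rot: [159.2, 90.0, 76.9]
force: [-0.6, -0.1, -0.6]
gripper_width: 44.6
time_s: 6.43
ee_pos: [517.3, -282.7, 92.0]
ee_rot: [169.5, 90.0, 87.2]
force: [-0.2, 0.3, -0.1]
gripper_width: 45.0
```

```bash
python3 -m handwheel '{"gripper":[1,1,1,1,1],"offset":[[0.5,0,0],[1,0,0],[1.5,0,0],[2,0,0],[2.5,0,0]],"rot":[[0,0,0],[0,0,0],[0,0,0],[0,0,0],[0,0,0]]}'
python3 -m handwheel '{"gripper":[1,1,1,1,1],"offset":[[0.4,0,0],[0.8,0,0],[1.2,0,0],[1.6,0,0],[2,0,0]],"rot":[[0,0,0],[0,0,0],[0,0,0],[0,0,0],[0,0,0]]}'
```

```text
time_s: 6.85
ee_pos: [517.3, -282.7, 89.5]
ee_rot: [155.0, 90.0, 72.7]
force: [0.9, -0.8, -1.1]
gripper_width: 44.7
time_s: 7.27
ee_pos: [517.3, -282.7, 87.5]
ee_rot: [151.2, 90.0, 68.9]
force: [-0.2, -0.2, 0.3]
gripper_width: 44.7
```

```bash
python3 -m handwheel '{"gripper":[1,1,1,1,1],"offset":[[0.4,0,0],[0.8,0,0],[1.2,0,0],[1.6,0,0],[2,0,0]],"rot":[[0,0,0],[0,0,0],[0,0,0],[0,0,0],[0,0,0]]}'
python3 -m handwheel '{"gripper":[1,1,1],"offset":[[0.4,0,0],[0.8,0,0],[1.2,0,0]],"rot":[[0,0,0],[0,0,0],[0,0,0]]}'
```

```text
time_s: 7.68
ee_pos: [517.3, -282.7, 85.5]
ee_rot: [111.6, 90.0, 29.3]
force: [0.2, -0.4, -0.2]
gripper_width: 44.4
time_s: 7.93
ee_pos: [517.3, -282.7, 84.3]
ee_rot: [114.2, 90.0, 31.9]
force: [0.1, 0.9, -0.5]
gripper_width: 44.7
```

```bash
python3 -m handwheel '{"gripper":[1,1,1],"offset":[[0.4,0,0],[0.8,0,0],[1.2,0,0]],"rot":[[0,0,0],[0,0,0],[0,0,0]]}'
python3 -m handwheel '{"gripper":[1,1,1],"offset":[[0.4,0,0],[0.8,0,0],[1.2,0,0]],"rot":[[0,0,0],[0,0,0],[0,0,0]]}'
python3 - <<'E'
from h import *
im=grab_frame("scene"); cv2.imwrite('pics/s3.png',cv2.resize(im[200:380,230:430,::-1],None,fx=3.2,fy=3.2))
E
```

```text
time_s: 8.18
ee_pos: [517.3, -282.7, 83.6]
ee_rot: [95.3, 90.0, 13.0]
force: [-1.5, 0.6, 5.0]
gripper_width: 44.9
time_s: 8.43
ee_pos: [517.3, -282.5, 82.8]
ee_rot: [133.4, 90.0, 51.1]
force: [-2.2, 1.7, 6.6]
gripper_width: 45.1
```

View pics/s3.png

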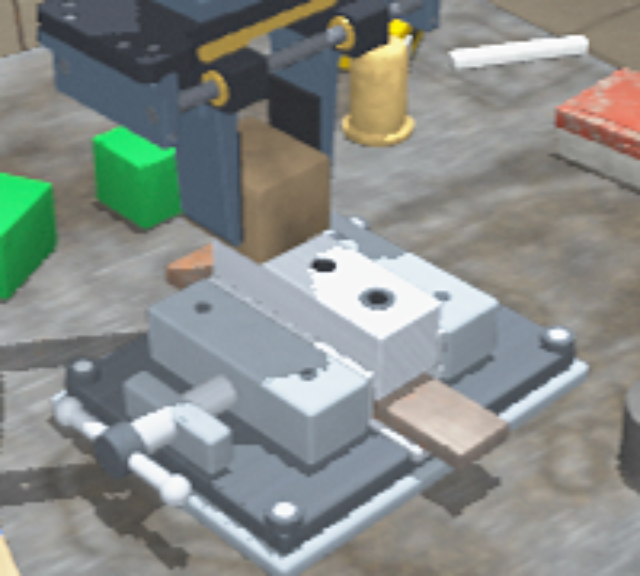

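Contact came at TCP 84, and the workpiece started rocking at about 6.6 N. That puts the contact at the outer edge, so the +y end is the high one, which matches the fit. I'll keep pressing.

```bash
python3 -m handwheel '{"gripper":[1,1,1,1,1],"offset":[[0.4,0,0],[0.8,0,0],[1.2,0,0],[1.6,0,0],[2,0,0]],"rot":[[0,0,0],[0,0,0],[0,0,0],[0,0,0],[0,0,0]]}'
python3 -m handwheel '{"gripper":[1,1,1,1],"offset":[[0.4,0,0],[0.8,0,0],[1.2,0,0],[1.6,0,0]],"rot":[[0,0,0],[0,0,0],[0,0,0],[0,0,0]]}'
```

```text
time_s: 8.9
ee_pos: [517.2, -281.9, 81.1]
ee_rot: [164.7, 89.9, 82.4]
force: [-2.1, 4.1, 9.1]
gripper_width: 44.7
time_s: 9.23
ee_pos: [517.2, -281.9, 79.6]
ee_rot: [161.9, 89.9, 79.5]
force: [-2.5, 3.7, 7.7]
gripper_width: 44.7
```

```bash
python3 -m handwheel '{"gripper":[1,1,1,1],"offset":[[0.4,0,0],[0.8,0,0],[1.2,0,0],[1.6,0,0]],"rot":[[0,0,0],[0,0,0],[0,0,0],[0,0,0]]}'
python3 -m handwheel '{"gripper":[1,1,1,1],"offset":[[0.4,0,0],[0.8,0,0],[1.2,0,0],[1.6,0,0]],"rot":[[0,0,0],[0,0,0],[0,0,0],[0,0,0]]}'
```

```text
time_s: 9.57
ee_pos: [517.2, -281.9, 78.0]
ee_rot: [162.2, 89.9, 79.9]
force: [-2.1, 3.5, 8.8]
gripper_width: 44.6
time_s: 9.9
ee_pos: [517.2, -281.9, 76.4]
ee_rot: [165.7, 89.9, 83.4]
force: [-2.1, 2.6, 9.2]
gripper_width: 44.8
```

```bash
python3 -m handwheel '{"gripper":[1,1,1],"offset":[[0.3,0,0],[0.6,0,0],[0.9,0,0]],"rot":[[0,0,0],[0,0,0],[0,0,0]]}'
python3 -m handwheel '{"gripper":[1,1,1],"offset":[[0.3,0,0],[0.6,0,0],[0.9,0,0]],"rot":[[0,0,0],[0,0,0],[0,0,0]]}'
python3 - <<'E'
from h import *
im=grab_frame("scene"); cv2.imwrite('pics/s4.png',cv2.resize(im[230:380,250:430,::-1],None,fx=4,fy=4,interpolation=2))
E
```

```text
time_s: 10.15
ee_pos: [517.2, -281.9, 75.7]
ee_rot: [161.7, 89.9, 79.4]
force: [-3.6, 4.3, 11.5]
gripper_width: 44.5
time_s: 10.4
ee_pos: [517.2, -281.8, 75.6]
ee_rot: [149.5, 89.9, 67.2]
force: [-4.0, 5.7, 16.7]
gripper_width: 44.8
```

View pics/s4.png

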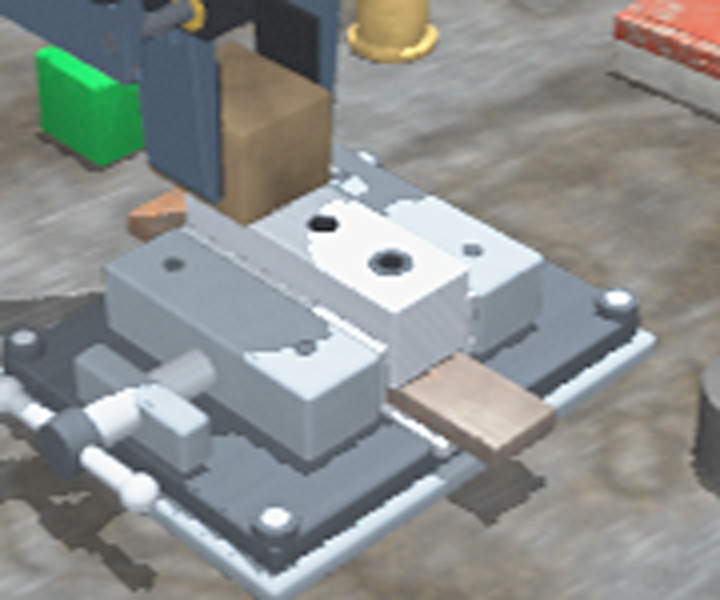

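The +y end stopped hard at TCP 75.6 under about 17 N, which is the expected seat height. The image shows the -y end still standing proud. I'll lift and move across to that end.

```bash
python3 -m handwheel '{"gripper":[1,1,1,1,1],"offset":[[-5,0,0],[-15,0,0],[-25,0,0],[-25,0,30],[-25,0,60]],"rot":[[0,0,0],[0,0,0],[0,0,0],[0,0,0],[0,0,0]]}'
python3 -m handwheel '{"gripper":[1,1,1,1,1],"offset":[[0,0,20],[0,0,35],[2,0,35],[4,0,35],[6,0,35]],"rot":[[0,0,0],[0,0,0],[0,0,0],[0,0,0],[0,0,0]]}'
python3 - <<'E'
from h import *
s=state();print(s['ee_pos'],s['force']); print((R(s).T@(s['ee_pos']-[522.3,-327.3,66])).round(1))
im=grab_frame("scene"); cv2.imwrite('pics/s5.png',cv2.resize(im[230:380,250:430,::-1],None,fx=4,fy=4,interpolation=2))
E
```

```text
time_s: 10.87
ee_pos: [526.2, -342.3, 100.1]
ee_rot: [52.3, 89.9, -29.9]
force: [0.4, -0.5, -0.6]
gripper_width: 44.7
time_s: 11.28
ee_pos: [529.7, -376.2, 92.1]
ee_rot: [-157.5, 89.9, 120.2]
force: [-0.2, 0.4, -0.5]
gripper_width: 44.7
[ 529.7191347  -376.16490111   92.12303718] [-0.24386532  0.44282836 -0.495925  ]
[-26.2   0.8  49.4]
```

View pics/s5.png

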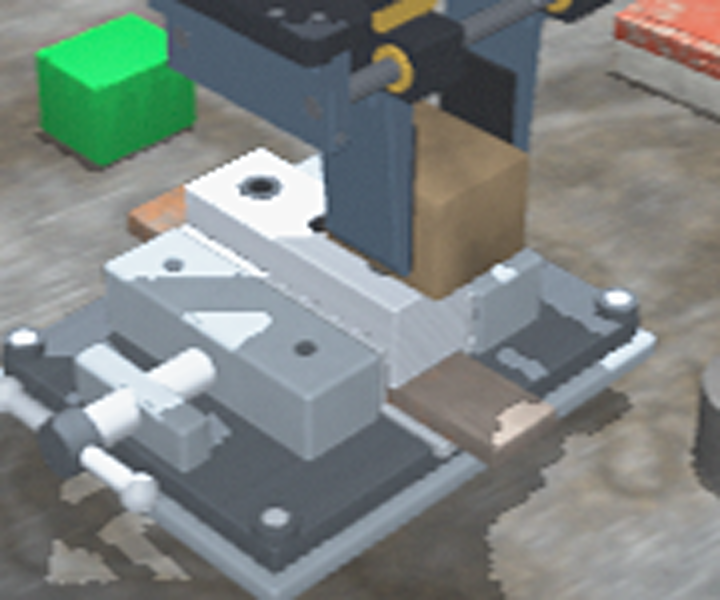

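```bash
python3 -m handwheel '{"gripper":[1,1,1,1,1],"offset":[[1,0,0],[2,0,0],[3,0,0],[3.5,0,0],[4,0,0]],"rot":[[0,0,0],[0,0,0],[0,0,0],[0,0,0],[0,0,0]]}'
python3 -m handwheel '{"gripper":[1,1,1,1,1],"offset":[[0.5,0,0],[1,0,0],[1.5,0,0],[2,0,0],[2.5,0,0]],"rot":[[0,0,0],[0,0,0],[0,0,0],[0,0,0],[0,0,0]]}'
python3 -m handwheel '{"gripper":[1,1,1,1,1],"offset":[[0.4,0,0],[0.8,0,0],[1.2,0,0],[1.6,0,0],[2,0,0]],"rot":[[0,0,0],[0,0,0],[0,0,0],[0,0,0],[0,0,0]]}'
```

```text
time_s: 11.75
ee_pos: [530.1, -376.7, 88.4]
ee_rot: [107.9, 90.0, 25.6]
force: [0.3, 0.9, -0.2]
gripper_width: 44.6
time_s: 12.17
ee_pos: [530.0, -376.9, 85.7]
ee_rot: [167.7, 90.0, 85.4]
force: [-0.5, -0.3, -0.9]
gripper_width: 44.9
time_s: 12.58
ee_pos: [530.0, -376.9, 83.8]
ee_rot: [148.7, 90.0, 66.4]
force: [0.3, -0.5, -0.2]
gripper_width: 44.6
```

```bash
python3 -m handwheel '{"gripper":[1,1,1,1,1],"offset":[[0.4,0,0],[0.8,0,0],[1.2,0,0],[1.6,0,0],[2,0,0]],"rot":[[0,0,0],[0,0,0],[0,0,0],[0,0,0],[0,0,0]]}'
python3 -m handwheel '{"gripper":[1,1,1,1],"offset":[[0.4,0,0],[0.8,0,0],[1.2,0,0],[1.6,0,0]],"rot":[[0,0,0],[0,0,0],[0,0,0],[0,0,0]]}'
```

```text
time_s: 13.0
ee_pos: [530.0, -376.9, 81.8]
ee_rot: [138.1, 90.0, 55.8]
force: [-0.7, -0.1, -1.3]
gripper_width: 44.8
time_s: 13.33
ee_pos: [530.0, -376.8, 80.1]
ee_rot: [-179.1, 90.0, 98.6]
force: [-0.4, 0.3, -0.6]
gripper_width: 44.9
```

```bash
python3 -m handwheel '{"gripper":[1,1,1,1],"offset":[[0.3,0,0],[0.6,0,0],[0.9,0,0],[1.2,0,0]],"rot":[[0,0,0],[0,0,0],[0,0,0],[0,0,0]]}'
python3 -m handwheel '{"gripper":[1,1,1],"offset":[[0.3,0,0],[0.6,0,0],[0.9,0,0]],"rot":[[0,0,0],[0,0,0],[0,0,0]]}'
```

```text
time_s: 13.67
ee_pos: [530.1, -376.9, 79.0]
ee_rot: [102.4, 90.0, 20.1]
force: [0.5, 0.6, -0.2]
gripper_width: 44.9
time_s: 13.92
ee_pos: [530.0, -376.9, 78.1]
ee_rot: [178.2, 90.0, 95.9]
force: [0.1, -0.3, -0.8]
gripper_width: 44.6
```

```bash
python3 -m handwheel '{"gripper":[1,1,1],"offset":[[0.3,0,0],[0.6,0,0],[0.9,0,0]],"rot":[[0,0,0],[0,0,0],[0,0,0]]}'
python3 -m handwheel '{"gripper":[1,1,1],"offset":[[0.3,0,0],[0.6,0,0],[0.9,0,0]],"rot":[[0,0,0],[0,0,0],[0,0,0]]}'
python3 - <<'E'
from h import *
im=grab_frame("scene"); cv2.imwrite('pics/s6.png',cv2.resize(im[230:380,250:430,::-1],None,fx=4,fy=4,interpolation=2))
E
```

```text
time_s: 14.17
ee_pos: [530.0, -376.9, 77.2]
ee_rot: [-178.5, 90.0, 99.2]
force: [-0.5, 0.1, -0.7]
gripper_width: 44.6
time_s: 14.42
ee_pos: [530.0, -376.9, 76.3]
ee_rot: [122.4, 90.0, 40.1]
force: [-0.0, 0.3, -0.3]
gripper_width: 45.0
```

View pics/s6.png

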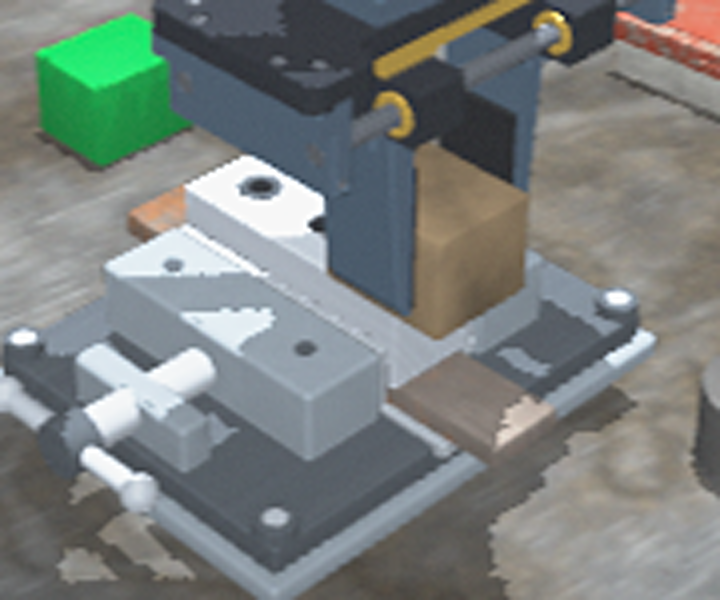

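```bash
cat > fit2.py <<'E'
from fit import *
import sys
def c4(*p): return np.array(p)/4+[250,230]
for nm,obs in [("init",[((-19.5,55),s(345,203)),((19.5,55),s(410,163)),((19.5,-55),s(587,280)),((-19.5,-55),s(523,312))]),
               ("s5",[((-19.5,55),c4(187,188)),((19.5,55),c4(263,149)),((-19.5,-55),c4(397,311)),((19.5,-55),c4(472,277))])]:
    x,y,yaw,z,_,_,_,dx,dy,dz=q.x
    def g(p):
        h,tl=p[:2];out=[]
        for (a,l),px in obs:
            L=np.array([a,l*np.cos(tl)-35*np.sin(tl),h+35*np.cos(tl)+l*np.sin(tl)])
            P=Ro.from_euler('z',yaw,degrees=True).as_matrix()@L+[x+dx+p[2],y+dy+p[3],z+dz]
            out.append(proj(S,P)[0]-px)
        return np.r_[np.ravel(out),p[2]/1,p[3]/1]
    r=least_squares(g,[38,0,0,0]);print(nm,r.x.round(3),r.fun.round(1))
E
python3 fit2.py | tail -2
python3 - <<'E'
import cv2
im=cv2.imread('pics/s5.png')[120:420,160:500]; cv2.imwrite('pics/c5.png',cv2.resize(im,None,fx=2,fy=2,interpolation=2))
E
```

```text
init [3.8768e+01 3.7000e-02 1.0000e-02 7.1000e-02] [-0.4 -1.  -0.1  1.1  0.6 -1.  -0.1  1.   0.   0.1]
s5 [ 3.4143e+01  1.0000e-02  5.8500e-01 -3.4200e-01] [-0.5 -0.1 -0.2 -0.1 -0.5  1.6  0.2 -1.4  0.6 -0.3]
```

View pics/c5.png

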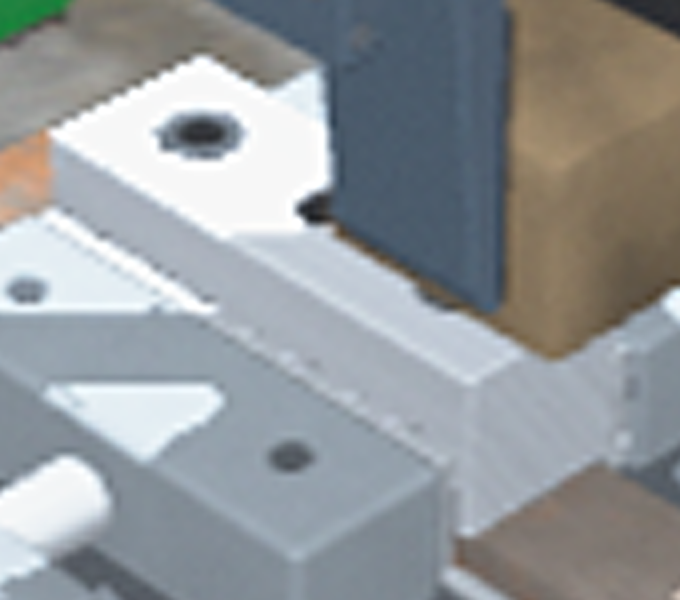

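The pictures show the workpiece nearly level and about 4.6 mm lower, so the -y end is also nearly seated. I expect contact near TCP 75.6 and will continue gently.

```bash
python3 -m handwheel '{"gripper":[1,1,1],"offset":[[0.3,0,0],[0.6,0,0],[0.9,0,0]],"rot":[[0,0,0],[0,0,0],[0,0,0]]}'
python3 -m handwheel '{"gripper":[1,1,1],"offset":[[0.3,0,0],[0.6,0,0],[0.9,0,0]],"rot":[[0,0,0],[0,0,0],[0,0,0]]}'
python3 -m handwheel '{"gripper":[1,1,1],"offset":[[0.2,0,0],[0.4,0,0],[0.6,0,0]],"rot":[[0,0,0],[0,0,0],[0,0,0]]}'
```

```text
time_s: 14.72
ee_pos: [530.1, -376.9, 75.6]
ee_rot: [102.5, 90.0, 20.2]
force: [0.2, 0.4, 2.2]
gripper_width: 44.8
time_s: 14.97
ee_pos: [530.1, -376.9, 75.6]
ee_rot: [54.0, 90.0, -28.2]
force: [-2.1, 0.5, 7.7]
gripper_width: 44.5
time_s: 15.22
ee_pos: [530.1, -376.9, 75.6]
ee_rot: [49.5, 90.0, -32.8]
force: [-2.3, 1.2, 9.1]
gripper_width: 44.6
```

```bash
python3 -m handwheel '{"gripper":[1,1,1,1],"offset":[[0.2,0,0],[0.4,0,0],[0.6,0,0],[0.8,0,0]],"rot":[[0,0,0],[0,0,0],[0,0,0],[0,0,0]]}'
python3 -m handwheel '{"gripper":[1,1,1],"offset":[[0.15,0,0],[0.3,0,0],[0.4,0,0]],"rot":[[0,0,0],[0,0,0],[0,0,0]]}'
```

```text
time_s: 15.55
ee_pos: [530.1, -377.0, 75.6]
ee_rot: [47.3, 89.9, -35.0]
force: [-2.9, 1.6, 13.4]
gripper_width: 44.4
time_s: 15.8
ee_pos: [530.1, -377.0, 75.5]
ee_rot: [48.0, 89.9, -34.3]
force: [-3.6, 1.3, 14.7]
gripper_width: 44.6
```

```bash
python3 -m handwheel '{"gripper":[1,1,1],"offset":[[0.15,0,0],[0.3,0,0],[0.45,0,0]],"rot":[[0,0,0],[0,0,0],[0,0,0]]}'
```

```text
time_s: 16.05
ee_pos: [530.1, -377.0, 75.5]
ee_rot: [47.2, 89.9, -35.1]
force: [-5.1, 2.9, 16.4]
gripper_width: 44.7
```

```bash
python3 -m handwheel '{"gripper":[1,1],"offset":[[0,0,0],[0,0,0]],"rot":[[0,0,0],[0,0,0]]}'
```

```text
time_s: 16.22
ee_pos: [530.1, -377.0, 75.5]
ee_rot: [47.8, 89.9, -34.5]
force: [-3.9, 1.9, 15.8]
gripper_width: 45.2
```

```bash
python3 -m handwheel '{"gripper":[1,1,1],"offset":[[0.15,0,0],[0.3,0,0],[0.3,0,0]],"rot":[[0,0,0],[0,0,0],[0,0,0]]}'
python3 -m handwheel '{"gripper":[1,1,1,1,1],"offset":[[-3,0,0],[-7,0,0],[-10,0,0],[-10,0,-25],[-10,0,-49]],"rot":[[0,0,0],[0,0,0],[0,0,0],[0,0,0],[0,0,0]]}'
python3 -m handwheel '{"gripper":[1,1,1,1,1],"offset":[[0,0,0],[0.7,0,0],[1.4,0,0],[2.1,0,0],[2.8,0,0]],"rot":[[0,0,0],[0,0,0],[0,0,0],[0,0,0],[0,0,0]]}'
python3 - <<'E'
from h import *
s=state();print(s['ee_pos'],s['force']); print((R(s).T@(s['ee_pos']-[522.3,-327.3,66])).round(1))
E
```

```text
time_s: 16.47
ee_pos: [530.1, -377.0, 75.5]
ee_rot: [47.9, 89.9, -34.4]
force: [-4.9, 3.1, 17.3]
gripper_width: 44.8
time_s: 16.88
ee_pos: [523.5, -328.6, 81.6]
ee_rot: [70.4, 90.0, -12.0]
force: [-0.3, 1.2, -0.5]
gripper_width: 45.1
time_s: 17.3
ee_pos: [523.6, -329.2, 78.9]
ee_rot: [32.9, 90.0, -49.5]
force: [0.5, -0.8, -0.6]
gripper_width: 44.7
[ 523.62813132 -329.16582669   78.91053587] [ 0.46880371 -0.84479122 -0.57969957]
[-12.9   1.1   2. ]
```

```bash
python3 -m handwheel '{"gripper":[1,1,1,1,1],"offset":[[0.5,0,-1.5],[1,0,-1.5],[1.5,0,-1.5],[2,0,-1.5],[2.5,0,-1.5]],"rot":[[0,0,0],[0,0,0],[0,0,0],[0,0,0],[0,0,0]]}'
python3 -m handwheel '{"gripper":[1,1,1,1,1],"offset":[[0.3,0,0],[0.6,0,0],[0.9,0,0],[1.2,0,0],[1.5,0,0]],"rot":[[0,0,0],[0,0,0],[0,0,0],[0,0,0],[0,0,0]]}'
python3 -m handwheel '{"gripper":[1,1,1,1],"offset":[[0.3,0,0],[0.6,0,0],[0.9,0,0],[1.2,0,0]],"rot":[[0,0,0],[0,0,0],[0,0,0],[0,0,0]]}'
```

```text
time_s: 17.72
ee_pos: [523.3, -326.9, 76.6]
ee_rot: [94.8, 90.0, 12.5]
force: [0.2, -0.0, 0.3]
gripper_width: 44.7
time_s: 18.13
ee_pos: [523.3, -326.9, 75.6]
ee_rot: [78.9, 90.0, -3.4]
force: [-0.9, -0.4, 4.5]
gripper_width: 44.9
time_s: 18.47
ee_pos: [523.3, -326.8, 75.6]
ee_rot: [59.0, 90.0, -23.3]
force: [-2.8, 2.4, 10.1]
gripper_width: 44.6
```

```bash
python3 -m handwheel '{"gripper":[1,1,1,1],"offset":[[0.3,0,0],[0.6,0,0],[0.9,0,0],[1.2,0,0]],"rot":[[0,0,0],[0,0,0],[0,0,0],[0,0,0]]}'
python3 -m handwheel '{"gripper":[1,1,1,1],"offset":[[0.15,0,0],[0.3,0,0],[0.4,0,0],[0.4,0,0]],"rot":[[0,0,0],[0,0,0],[0,0,0],[0,0,0]]}'
```

```text
time_s: 18.8
ee_pos: [523.3, -326.8, 75.5]
ee_rot: [52.8, 89.9, -29.5]
force: [-4.2, 2.0, 16.6]
gripper_width: 44.7
time_s: 19.13
ee_pos: [523.3, -326.8, 75.6]
ee_rot: [52.8, 89.9, -29.5]
force: [-4.0, 2.6, 17.7]
gripper_width: 44.9
```

```bash
python3 -m handwheel '{"gripper":[1,1,1,1,1],"offset":[[0.15,0,0],[0.3,0,0],[0.45,0,0],[0.6,0,0],[0.6,0,0]],"rot":[[0,0,0],[0,0,0],[0,0,0],[0,0,0],[0,0,0]]}'
python3 -m handwheel '{"gripper":[1,1,1,1],"offset":[[0.1,0,0],[0.2,0,0],[0.3,0,0],[0.3,0,0]],"rot":[[0,0,0],[0,0,0],[0,0,0],[0,0,0]]}'
```

```text
time_s: 19.55
ee_pos: [523.3, -326.9, 75.5]
ee_rot: [50.9, 89.9, -31.4]
force: [-5.7, 3.9, 19.7]
gripper_width: 44.6
time_s: 19.88
ee_pos: [523.3, -326.9, 75.5]
ee_rot: [51.3, 89.9, -31.0]
force: [-6.0, 4.3, 21.2]
gripper_width: 44.9
```

```bash
python3 -m handwheel '{"gripper":[1,1,1,1],"offset":[[0.1,0,0],[0.2,0,0],[0.3,0,0],[0.3,0,0]],"rot":[[0,0,0],[0,0,0],[0,0,0],[0,0,0]]}'
python3 -m handwheel '{"gripper":[1,1,1],"offset":[[0.1,0,0],[0.2,0,0],[0.2,0,0]],"rot":[[0,0,0],[0,0,0],[0,0,0]]}'
```

```text
time_s: 20.22
ee_pos: [523.3, -326.9, 75.5]
ee_rot: [50.7, 89.9, -31.6]
force: [-5.3, 3.8, 22.8]
gripper_width: 45.0
time_s: 20.47
ee_pos: [523.3, -326.9, 75.5]
ee_rot: [50.9, 89.9, -31.4]
force: [-5.5, 4.0, 24.3]
gripper_width: 44.8
```

```bash
python3 -m handwheel '{"gripper":[1,1,1,1],"offset":[[0.1,0,0],[0.1,0,0],[0.1,0,0],[0.1,0,0]],"rot":[[0,0,0],[0,0,0],[0,0,0],[0,0,0]]}'
python3 -m handwheel '{"gripper":[1,1,1,1,1],"offset":[[-2,0,0],[-6,0,0],[-25,0,0],[-55,0,0],[-65,0,0]],"rot":[[0,0,0],[0,0,0],[0,0,0],[0,0,0],[0,0,0]]}'
python3 - <<'E'
from h import *
s=state();print(s['ee_pos'],s['force']); goal(s,[495,-40,140],7.5)
im=grab_frame("scene"); cv2.imwrite('pics/s7.png',cv2.resize(im[230:380,250:430,::-1],None,fx=4,fy=4,interpolation=2))
E
```

```text
time_s: 20.8
ee_pos: [523.3, -326.9, 75.5]
ee_rot: [50.2, 89.9, -32.1]
force: [-5.7, 3.3, 25.0]
gripper_width: 44.8
time_s: 21.22
ee_pos: [524.9, -327.9, 139.1]
ee_rot: [49.9, 89.7, -32.4]
force: [1.2, -0.8, -0.8]
gripper_width: 44.9
[ 524.92741691 -327.91957008  139.05206881] [ 1.24657154 -0.76624659 -0.76581527]
off [  -2.     8.9 -289.3] rot [ 0.2   0.21 -0.25]
off [  -2.     8.9 -289.3] rot [-179.8     0.39    0.33]
```

View pics/s7.png

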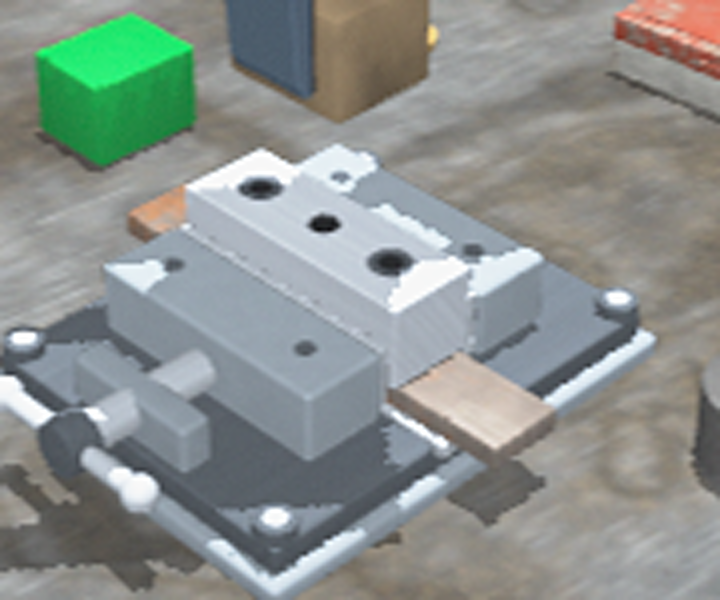

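Seat heights agree at TCP 75.6, 75.6 and 75.5, and the picture shows the workpiece low and level. I'll carry the block back to its free spot.

```bash
python3 -m handwheel '{"gripper":[1,1,1,1,1],"offset":[[0,1,-35],[0,2,-70],[0,3,-110],[0,4,-150],[0,5,-185]],"rot":[[0,0,0],[0,0,0],[0,0,0],[0,0,0],[0,0,0]]}'
python3 -m handwheel '{"gripper":[1,1,1,1,1],"offset":[[0,1,-35],[0,2,-70],[0,3,-106],[0,3,-106],[0,3,-106]],"rot":[[-4,0,0],[-9,0,0],[-13.5,0,0],[-13.5,0,0],[-13.5,0,0]]}'
python3 -m handwheel '{"gripper":[1,1,1,1,1],"offset":[[35,0,0],[70,0,0],[95,0,0],[110,0,0],[115,0,0]],"rot":[[0,0,0],[0,0,0],[0,0,0],[0,0,0],[0,0,0]]}'
python3 -m handwheel '{"gripper":[1,1,1],"offset":[[0,0,0],[0,0,0],[0,0,0]],"rot":[[0,0,0],[0,0,0],[0,0,0]]}'
python3 - <<'E'
from h import *
s=state();print(s['ee_pos'],s['force'],R(s).round(3)); goal(s,[493,-37,9.4],21)
im=grab_frame("scene"); cv2.imwrite('pics/s8.png',cv2.resize(im[200:320,180:320,::-1],None,fx=4.5,fy=4.5))
E
```

```text
time_s: 21.68
ee_pos: [502.1, -140.6, 134.5]
ee_rot: [-127.8, 89.9, 149.8]
force: [-0.2, -0.0, 0.3]
gripper_width: 44.8
time_s: 22.1
ee_pos: [491.5, -36.0, 134.9]
ee_rot: [-107.8, 89.9, -176.5]
force: [0.4, -0.4, -0.5]
gripper_width: 44.5
time_s: 22.52
ee_pos: [490.2, -38.6, 17.7]
ee_rot: [-113.9, 89.7, 177.1]
force: [0.3, -0.4, -0.3]
gripper_width: 44.5
time_s: 22.77
ee_pos: [493.3, -38.0, 21.9]
ee_rot: [62.4, 89.9, -6.5]
force: [0.0, 0.1, 0.2]
gripper_width: 44.8
[493.32899315 -38.00197453  21.87760492] [0.03672723 0.14381702 0.24547876] [[ 0.003  0.933  0.361]
 [-0.     0.361 -0.933]
 [-1.     0.002  0.001]]
off [12.5  0.  -1.1] rot [ 0.15  0.07 -0.13]
off [12.5  0.  -1.1] rot [-1.7985e+02  2.0000e-01  1.1000e-01]
```

View pics/s8.png

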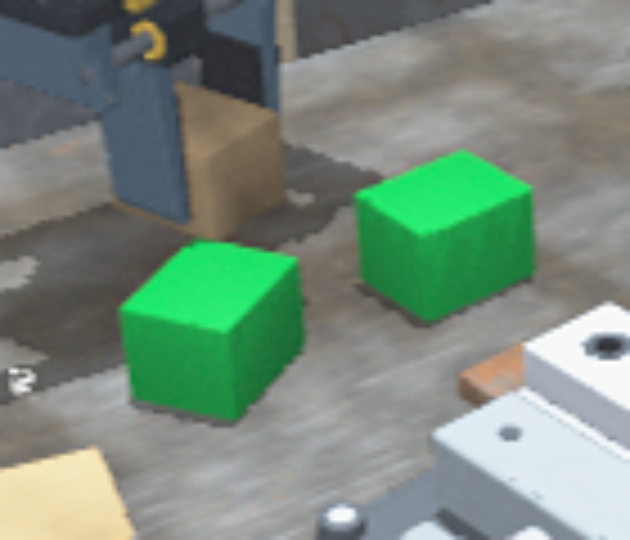

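The block is back above its old spot, clear of the green ones. I'll lower it to light contact.

```bash
python3 -m handwheel '{"gripper":[1,1,1,1,1],"offset":[[3,0,0],[6,0,0],[8,0,0],[9.5,0,0],[10,0,0]],"rot":[[0,0,0],[0,0,0],[0,0,0],[0,0,0],[0,0,0]]}'
python3 -m handwheel '{"gripper":[1,1,1,1,1],"offset":[[0.3,0,0],[0.6,0,0],[0.9,0,0],[1.2,0,0],[1.5,0,0]],"rot":[[0,0,0],[0,0,0],[0,0,0],[0,0,0],[0,0,0]]}'
python3 -m handwheel '{"gripper":[1,1,1],"offset":[[0.3,0,0],[0.6,0,0],[0.9,0,0]],"rot":[[0,0,0],[0,0,0],[0,0,0]]}'
```

```text
time_s: 23.23
ee_pos: [492.0, -37.3, 10.6]
ee_rot: [-126.8, 90.0, 164.4]
force: [-0.1, -0.4, -0.7]
gripper_width: 44.6
time_s: 23.65
ee_pos: [492.2, -37.4, 9.4]
ee_rot: [82.1, 90.0, 13.3]
force: [-0.8, -0.2, 5.4]
gripper_width: 44.8
time_s: 23.9
ee_pos: [492.3, -37.4, 9.4]
ee_rot: [84.9, 90.0, 16.1]
force: [-3.7, 0.7, 11.9]
gripper_width: 44.8
```

```bash
python3 -m handwheel '{"gripper":[1,1,0.5,0,0],"offset":[[-1.2,0,0],[-1.5,0,0],[-1.5,0,0],[-1.5,0,0],[-1.5,0,0]],"rot":[[0,0,0],[0,0,0],[0,0,0],[0,0,0],[0,0,0]]}'
python3 -m handwheel '{"gripper":[0,0,0,0,0],"offset":[[0,0,0],[0,0,0],[0,0,0],[0,0,0],[0,0,0]],"rot":[[0,0,0],[0,0,0],[0,0,0],[0,0,0],[0,0,0]]}'
python3 -m handwheel '{"gripper":[0,0,0,0,0],"offset":[[0,0,0],[0,0,0],[-20,0,0],[-60,0,0],[-100,0,0]],"rot":[[0,0,0],[0,0,0],[0,0,0],[0,0,0],[0,0,0]]}'
python3 -m handwheel '{"gripper":[0,0,0,0,0],"offset":[[-40,0,-20],[-80,0,-60],[-110,0,-100],[-110,0,-130],[-110,0,-130]],"rot":[[0,0,0],[0,0,0],[0,0,0],[0,0,0],[0,0,0]]}'
python3 - <<'E'
from h import *
s=state();print(s['ee_pos'],s['force'])
for n in("scene","top"):
    im=grab_frame(n); cv2.imwrite(f'pics/{n}9.png',im[:,:,::-1])
im=cv2.imread('pics/scene9.png');cv2.imwrite('pics/c9.png',cv2.resize(im[215:385,195:425],None,fx=3.4,fy=3.4,interpolation=2))
E
```

```text
time_s: 24.32
ee_pos: [492.2, -37.4, 9.9]
ee_rot: [-156.0, 90.0, 135.2]
force: [0.4, -0.9, -0.7]
gripper_width: 56.3
time_s: 24.73
ee_pos: [492.2, -37.4, 9.9]
ee_rot: [171.6, 90.0, 102.8]
force: [-0.3, 0.8, 0.6]
gripper_width: 89.5
time_s: 25.15
ee_pos: [490.8, -37.3, 110.0]
ee_rot: [-118.0, 89.8, 173.2]
force: [0.7, -0.0, -0.9]
gripper_width: 91.3
time_s: 25.57
ee_pos: [444.6, 87.3, 223.0]
ee_rot: [102.6, 89.7, 33.9]
force: [1.0, 0.4, -0.5]
gripper_width: 91.1
[444.59674834  87.32922053 223.0239986 ] [ 1.00421894  0.39138842 -0.46388722]
```

View pics/c9.png

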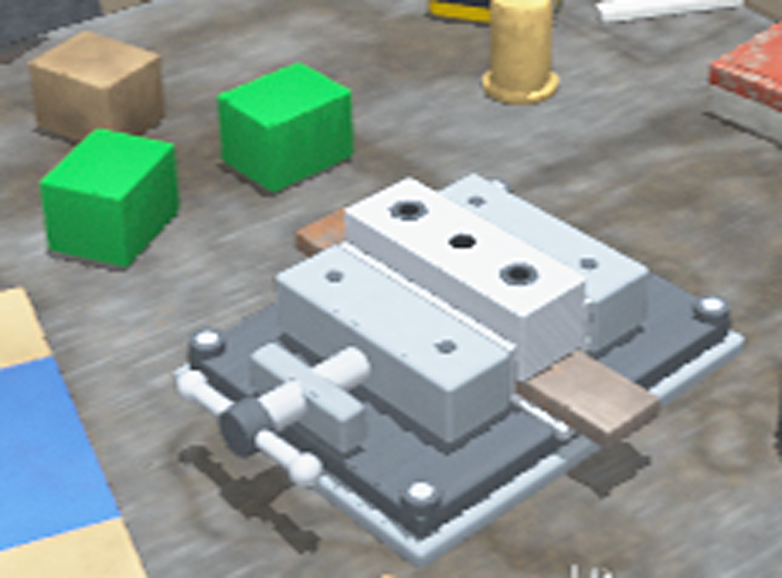

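View pics/top9.png

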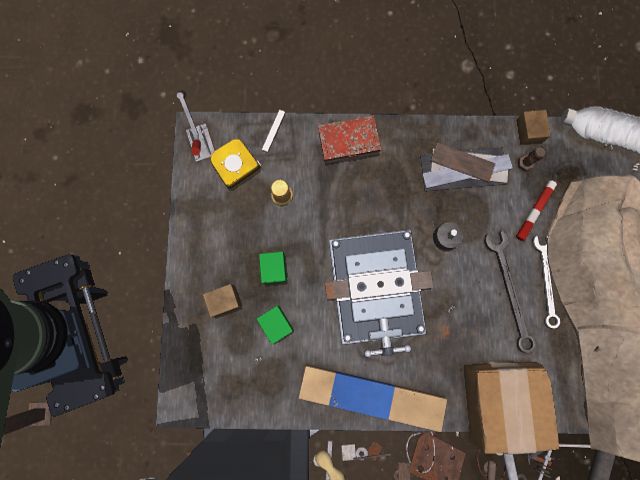

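```bash
python3 -m handwheel '{"gripper":[0,0,0,0,0],"offset":[[0,0,0],[0,0,0],[0,0,0],[0,0,0],[0,0,0]],"rot":[[0,0,0],[0,0,0],[0,0,0],[0,0,0],[0,0,0]]}'
python3 -c "
from workcell import *
print(job_done())"
```

```text
time_s: 26.08
ee_pos: [445.3, 83.0, 219.4]
ee_rot: [-100.4, 89.9, -169.2]
force: [-0.1, -0.8, -0.3]
gripper_width: 91.0
the job is handed in; nothing more can be done
None
```

I pressed the workpiece down with the wood block, set the block back upright on its old spot, and handed the job in at about 26 s. No verdict was reported.

**Pressing:** I pressed the high +y end, then the -y end, each to about 17 N vertical (18 N in all). The middle came last, at 25 N vertical and about 26 N in all. Every reading I took stayed under 30 N, though readings only come at the end of each call.

**Checks that passed:**
- **Seat:** The force rose against a hard stop at nearly the same height at both ends and the middle (tool heights 75.6, 75.6 and 75.5 mm). That means the workpiece is level and seated, at the expected height if the vise foot is sunk about 4 mm.
- **Block grip:** The block met the bench at the same tool height as when I picked it up (9.4 mm), so it had not slipped in the grip.
- **Final pictures:** The workpiece is low and level. The block stands upright about 290 mm from the vise, the bystanders and green look-alikes are unmoved, and the gripper is clear.

**Not checked or disagreeing:**
- **Strip grip:** I did not measure how tightly each strip is pinched; I infer it from the 25 N middle press.
- **Camera estimates:** The top and scene cameras differed by about 5 mm on the wood block's position. One rough picture fit, made before the last two presses, read 0.01 rad of tilt where the contact heights indicate level.

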